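# Turn over a picture frame in its jig and hold the hold-down at three clicks

## Robot

A 6-joint arm with a two-finger parallel gripper is mounted at the origin on the work surface. World frame = base frame: x ahead of the robot, y to its left, z up, the work surface at z = 0. Lengths are in m, angles in degrees, forces in N, time in s.
With the tool pointing down it reaches from about 0.35 to 0.875 m from the base axis. Payload 4.2 kg.
Tool frame: the origin (TCP) lies at the very end of the fingers, on their centre line; the grasp point (between the pads) lies behind it (r.grip_point_offset is the z of the grasp point in the tool frame, in m); z points along the fingers, y is the direction in which the jaws open and shut (so a half turn about z gives the same grasp; the last joint's range is limited). The gripper opens to 87 mm and grips with 3 to 60 N. Pads are 19 mm wide; open, the fingers measure 117 mm over their backs; the gripper's body (75 mm by 190 mm) begins 51 mm behind the grasp point.
Start: joints at [-53.022, 22.042, 0.453, 0, -68.411, -14.817], TCP at [0.236, -0.579, 0.223] pointing down, gripper open.
Joint ranges: [-179.83, 179.83], [-69.29, 118.12], [-61.27, 80.66], [-181.25, 117.63], [-171.15, -9.14], [-177.46, 177.46]. Speed limits (degrees/s): [159.86, 159.86, 180, 180, 180, 180].

## Interface

Orientations are given as a 3x3 rotation matrix whose columns are the frame's x, y, z axes.
In Python, from station import r, capture, workorder gives the robot as it stands. The module is installed in compiled form; this text tells all that it offers.
- The arm moves only by the shell command python3 -m crank 'ROWS'. ROWS is JSON, a list of rows, each an object with "delta_rot": the turn, a rotation vector about the tool's x, y, z in rad, a list of three; "linear": the shift along the tool's x, y, z in m, a list of three; "gripper": the opening in per cent of the stroke, from 0 (shut) to 100 (fully open). A call has 1 to 10 rows; each row shifts and turns the commanded pose from where the row before left it, along the tool's axes as they then stand; what a row does not reach is not made up. A row lasts 1/8 s, in which the tool goes at most 62.5 mm and 10.7 degrees, less where a joint would pass 70% of its speed; a pose out of reach is approached as far as the arm can. A call is refused whole if a number of a shift passes 0.0625 or a number of a turn 0.188, either way. A call with a gripper value outside its range is refused whole. The fingers move at their own pace and stop on an object; the grip force is fixed at half the most. Time passes only in rows, so rows that do not move let the fingers close. It gives the time, the measured TCP pose, the force and the opening at its end, in the units of the state.
- r.sense(): the state, without advancing time (a new reading comes with each control period).
- capture(name): name is "scene" or "top" or "wrist"; returns a dict with "img" (420x560x3 uint8, blue, green, red), "fx", "fy", "cx", "cy" (pixels), "world_from_camera" (4x4, takes a point from camera to world coordinates). Camera axes: x right, y down, z forward; pixel columns grow to the right and rows downward; lengths in m; the calibration is good to about 2 mm. The wrist camera is an equidistant fisheye: a pixel r from the principal point sees the ray r / f radians off the axis. A picture is of the moment at which its call begins. There is no depth.
- workorder.finish_job(): hands the job in, once; it reports no verdict.
The state is a dict: "time_s": time; "joints": joint angles; "joint_velocities": joint speeds; "effort": joint torques, N m; "tcp_pos": TCP position; "ee_rot": TCP orientation; "wrist_force": force on the tool from outside, world axes, zero at the start; "moment": the same for the moment, N m; "gripper_width": opening from 0.0 (shut) to 1.0 (fully open).
Only numpy, scipy, OpenCV 4.12 (cv2) and the standard library are available. Lean on these libraries where they do the work, as an engineer would, in place of code of your own. Each camera call takes 0.05 s, during which the arm holds its last target.

## Task

Take the hinged plate with the little picture frame by its rod, turn it right over and lay it down gently so that the frame's back faces up. Then draw the sprung lever round by its peg exactly three clicks, no further, and finish while still holding it there with the fingers (let go and it springs back). Leave the other things on the bench alone.

Things in the scene. Friction and masses are not known exactly. Their poses are not given: they have to be found in the camera images.
- jig: Turnover jig fixed to the bench: plywood board 270 x 560 x 12 mm. Origin on the bench surface, z up; the board spans x -90..180, y -360..200 mm in this frame. The plate starts lying on its +y side and turns over to the -y side; the lever is at the -y end. Posts under the plate: 41 mm high at x +-56, y 130 and -30 mm; hinge lugs 57 mm high at x +-72, y 50 mm.
- plate_hinge (a point): Middle of the plate's hinge, which runs along the jig's x; at x 0, y 50, z 45 mm in the jig's frame. Axes: the jig's.
- plate (a joint): Turn of the plate, rad: 0 flat on the jig's +y side, frame's face (white picture) up; 3.14 flat on the -y side, back (brown board, brass buttons) up. Grows as the free edge swings up and over. 0.25 to 0.45 kg, turns freely, falls hard if let go more than 20 mm up. Plate 120 mm along x, 8 mm thick, 20 to 105 mm from the hinge; the frame stands 16 mm from its middle plane.
- plate_rod (a point): Middle of the plate's round steel rod: 12 mm thick, parallel to the hinge and 140 mm from it, 29 mm clear of the plate's edge, 52 mm free between its two side bars. Pinched across from above, it turns within the fingers. At rest 45 mm above the bench, 33 mm above the board. Axes: the plate's (x along the rod).
- lever_pivot (a point): Upright axis of the lever: x 60, y -200 mm in the jig's frame, 52 mm above the bench. Axes: the jig's.
- lever (a joint): Lever angle, rad: 0 at rest, pointing along the jig's -x; grows anticlockwise from above (peg towards the jig's -y), stop 1.7. A spring pulls it back, 0.65 N m + 0.25 per rad; notches do not hold it. Teeth 0.22 rad apart: resistance jumps up at the first tooth (no click), falls over each tooth and jumps up again, 10 N at the peg, at each click. Third click at 0.86 to 1.04 rad, 0.66 past meeting the first tooth.
- tongue_tip (a point): Tip of the steel hold-down tongue, a bar 16 mm wide, 50 to 58 mm above the bench, lying along the jig's y at x 50 mm. The lever slides it by itself, 35 mm per rad, over the edge of the turned plate. Not to be handled.
- lever_peg (a point): Middle of the grip height of the upright black round peg at the lever's end: 18 mm thick, 130 mm from the lever's pivot, standing from 48 to 100 mm above the bench; this point is 78 mm above the bench. The lever's arm below it is 22 mm wide, its top 48 mm above the bench.
- roller_mid (a point): Centre of the small steel roller (12 mm) that clicks over the lever's teeth, on the jig's far side of the lever's pivot, 66.5 to 70 mm from it and 52 mm above the bench. Its bearing from the pivot varies +-0.09 rad about the jig's +x from one start to the next.
- notch_3 (a point): Point on the lever's disc where the roller's centre lies when it is seated in the third notch, that is after three clicks: 67 mm from the pivot, 52 mm above the bench. It turns with the lever; the teeth are 8 mm pins on a 60 mm radius, the notches 14.7 mm apart.
- notch_4 (a point): The same for the fourth notch: one click too far.
- mug: Bystander: white mug, 76 mm across, 90 mm high, origin under its centre.
- screwdriver: Bystander: screwdriver lying along its own x.
- tape: Bystander: roll of paper tape lying flat, 90 mm across, 24 mm high, origin under its centre.
- offcut: Bystander: strip of light wood, 30 x 120 x 18 mm, origin under its centre.
- jar: Bystander: jar, 60 mm across, 80 mm high, origin under its centre.
- spare_frame: Bystander: empty wooden frame lying flat, 140 x 116 x 14 mm, origin under its centre.
- block: Bystander: dark wooden block 50 x 35 x 30 mm standing on the jig's board, origin under its centre.

How it is judged:
By the outcome, as a careful person would: the job done as asked, in the order asked, and still so for the second after the job is handed in, while the arm keeps its last pose, push and grip.
It also fails if it takes over 69 s, if anything falls off the work surface, if the arm or the gripper's body presses on something with over 40 N, if the wrist force passes 120 N, or if a joint passes its speed limit or range.

## Working session

There is one attempt and no reset: what is moved stays moved. The work goes in short steps, Python scripts to look and compute and a shell command to move; the robot and the scene stay as the last step left them, time stands still between calls to the robot, and variables do not carry over. Pictures are saved under pics/ and viewed, and the job is handed in when it is done.

```bash
mkdir -p pics; ls
python3 - <<'E'
from station import r, capture
import cv2, numpy as np
s=r.sense(); print({k:np.round(v,3).tolist() for k,v in s.items()}, r.grip_point_offset)
for n in ["scene","top","wrist"]:
    c=capture(n); cv2.imwrite(f"pics/{n}0.png",c["img"]); print(n,c["fx"],c["fy"],c["cx"],c["cy"],np.round(c["world_from_camera"],3).tolist())
E
```

```text
pics
{'time_s': 0.0, 'joints': [-53.023, 22.091, 0.38, -0.029, -68.412, -14.817], 'joint_velocities': [-0.046, 0.073, 0.046, 0.052, 0.069, -0.027], 'effort': [0.0, -39.066, 18.741, 4.22, 0.011, -0.0], 'tcp_pos': [0.236, -0.578, 0.221], 'ee_rot': [[-0.926, -0.377, -0.001], [-0.377, 0.926, 0.002], [0.0, 0.002, -1.0]], 'wrist_force': [0.358, -0.328, 0.512], 'moment': [-0.025, 0.046, -0.014], 'gripper_width': 1.001} -0.0187
scene 442.473603950416 442.473603950416 279.42652386160086 210.2706864752136 [[-0.215, 0.66, -0.72, 1.385], [0.976, 0.16, -0.144, 0.187], [0.02, -0.734, -0.679, 0.852], [0.0, 0.0, 0.0, 1.0]]
top 446.4746101475314 446.4746101475314 273.72086322770076 211.17968695219653 [[0.022, -0.998, 0.065, 0.485], [-1.0, -0.022, -0.001, 0.035], [0.003, -0.065, -0.998, 1.354], [0.0, 0.0, 0.0, 1.0]]
wrist 325.19226210127806 325.19226210127806 278.47573485038424 207.73895722197764 [[-0.377, 0.894, 0.24, 0.169], [0.926, 0.364, 0.099, -0.605], [0.001, 0.26, -0.966, 0.384], [0.0, 0.0, 0.0, 1.0]]
```

View pics/scene0.png

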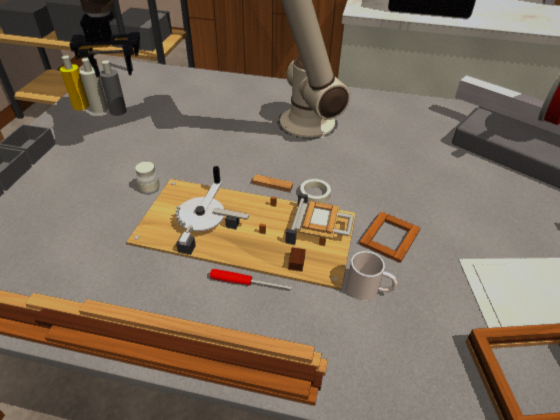

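View pics/top0.png

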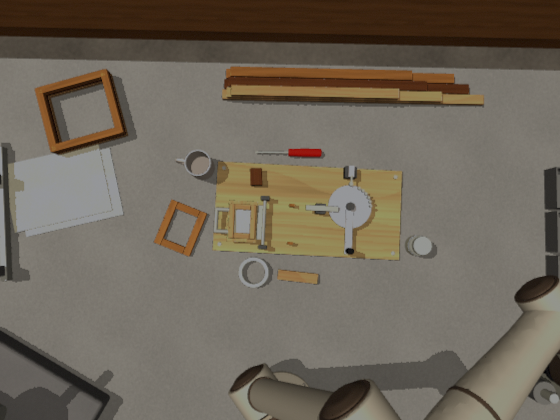

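View pics/wrist0.png

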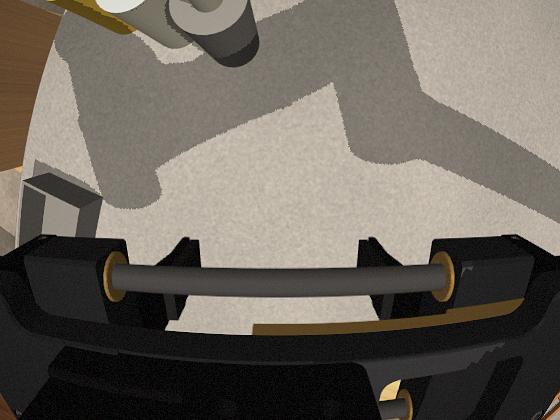

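The scene image shows the rod end of the plate on the right (about 343,222) and the peg at (216,173). In the top image the rod is at about (219,221), the peg at (350,250), the pivot at (350,207) and the board spans (214..402, 163..260). Next I'll zoom in and measure.

```bash
cat > h.py <<'E'
from station import r, capture
import cv2, numpy as np
def ray(c,px):
    px=np.asarray(px,float); M=c["world_from_camera"]; M=np.asarray(M)
    x=(px[0]-c["cx"])/c["fx"]; y=(px[1]-c["cy"])/c["fy"]
    if c.get("fish"):
        th=np.hypot(x,y); k=np.sin(th)/th if th>1e-9 else 1
        d=np.array([x*k,y*k,np.cos(th)])
    else: d=np.array([x,y,1.])
    d=M[:3,:3]@d; return M[:3,3],d/np.linalg.norm(d)
def plane(c,px,z):
    o,d=ray(c,px); return o+d*(z-o[2])/d[2]
def tri(*rp):
    A=np.zeros((3,3));b=np.zeros(3)
    for o,d in rp:
        P=np.eye(3)-np.outer(d,d);A+=P;b+=P@o
    p=np.linalg.solve(A,b); return p,[np.linalg.norm((np.eye(3)-np.outer(d,d))@(p-o)) for o,d in rp]
def cap(n):
    c=capture(n); c["fish"]=n=="wrist"; return c
def proj(c,p):
    M=np.linalg.inv(np.asarray(c["world_from_camera"])); q=M[:3,:3]@np.asarray(p)+M[:3,3]
    if c.get("fish"):
        rr=np.hypot(q[0],q[1]); th=np.arctan2(rr,q[2]); s=th/rr
        return c["cx"]+c["fx"]*q[0]*s, c["cy"]+c["fy"]*q[1]*s
    return c["cx"]+c["fx"]*q[0]/q[2], c["cy"]+c["fy"]*q[1]/q[2]
def zoom(c,x0,y0,w,h,f,name):
    cv2.imwrite("pics/"+name,cv2.resize(c["img"][y0:y0+h,x0:x0+w],None,fx=f,fy=f,interpolation=cv2.INTER_CUBIC))
E
python3 - <<'E'
from h import *
t=cap("top"); s=cap("scene")
zoom(t,205,150,200,125,4,"t1.png"); zoom(s,125,155,240,125,3.3,"s1.png")
hsv=cv2.cvtColor(t["img"],cv2.COLOR_BGR2HSV)
m=cv2.inRange(hsv,(15,90,90),(32,255,255)); m[:,:205]=0;m[:155]=0;m[265:]=0;m[:,410:]=0
m=cv2.morphologyEx(m,cv2.MORPH_OPEN,np.ones((3,3)))
n,l,st,_=cv2.connectedComponentsWithStats(m); i=1+np.argmax(st[1:,4])
pts=cv2.findNonZero((l==i).astype(np.uint8)); rc=cv2.minAreaRect(pts); bx=cv2.boxPoints(rc); print(rc,bx)
P=[plane(t,b,0.012) for b in bx]; print(np.round(P,4))
for i in range(4): print(np.linalg.norm(P[i]-P[i-1]))
E
```

```text
((280.608642578125, 208.65345764160156), (131.53732299804688, 88.61153411865234), 3.3664608001708984) [[212.35176 249.02069]
 [217.55519 160.56207]
 [348.86554 168.28622]
 [343.6621  256.74484]]
[[ 0.4549  0.215   0.012 ]
 [ 0.7225  0.2075  0.012 ]
 [ 0.7078 -0.1911  0.012 ]
 [ 0.4405 -0.1785  0.012 ]]
0.39372174827958
0.2677028313410474
0.3988440482147262
0.2676104592226475
```

View pics/t1.png

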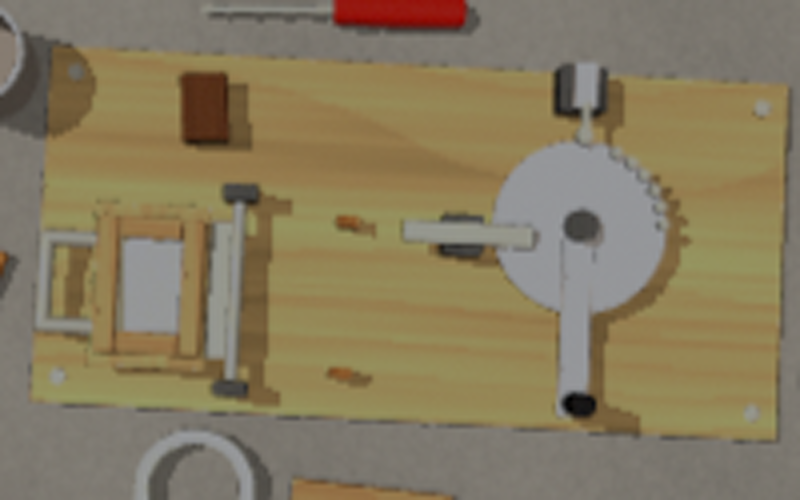

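View pics/s1.png

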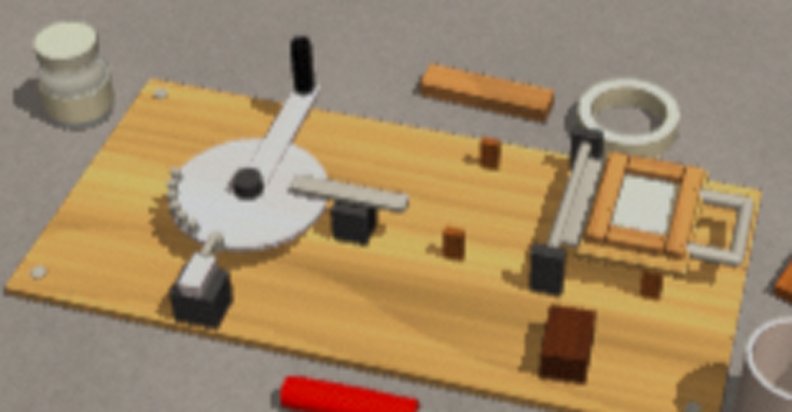

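The top zoom shows the rod's outer bar at about (44,280), the peg head at (580,403) and the board corners at (52,44), (788,85), (777,440) and (32,402). The scene zoom shows the rod at about (742,228), the peg at (297,40) to (305,92), and two board corners at (152,80) and (5,290). I'll measure from both views.

Run:
```python
from h import *
t=cap("top"); s=cap("scene")
T=lambda x,y:(205+x/4-.375,150+y/4-.375); S=lambda x,y:(125+x/3.3-.35,155+y/3.3-.35)
J=np.array([[180,200],[180,-360],[-90,-360],[-90,200]])/1000.
W=np.array([plane(t,T(*p),.012)[:2] for p in [(52,44),(788,85),(777,440),(32,402)]])
def fit(J,W):
    a=J-J.mean(0);b=W-W.mean(0); th=np.arctan2((a[:,0]*b[:,1]-a[:,1]*b[:,0]).sum(),(a*b).sum())
    R=np.array([[np.cos(th),-np.sin(th)],[np.sin(th),np.cos(th)]]); o=W.mean(0)-R@J.mean(0); return th,R,o,(W-o-J@R.T)
th,R,o,e=fit(J,W); print("jig top",np.degrees(th),o,np.round(e*1000,1).tolist())
for p in [(152,80),(5,290)]: 
    q=plane(s,S(*p),.012)[:2]; print("scene corner in jig",np.round(R.T@(q-o)*1000,1))
# rod middle / peg top / pivot knob
def show(n,a,b):
    p,e=tri(ray(t,T(*a)),ray(s,S(*b))); print(n,np.round(p,4),np.round(e,4),"jig",np.round(R.T@(p[:2]-o)*1000,1))
show("rodmid",(45,281),(741,231))
show("rodend a",(46,234),(732,260))
show("peg top",(580,402),(301,43))
show("pivot",(582,226),(247,182))
show("mug",(0,30),(0,0)) if 0 else None
for n,p in [("rod",(0,.19,.045)),("rod+",(.03,.19,.045)),("rod-",(-.03,.19,.045)),("pegtop",(-.07,-.2,.1)),("peg48",(-.07,-.2,.048)),("hinge",(0,.05,.045)),("turnedrod",(0,-.09,.045)),("pivot",(.06,-.2,.052))]:
    w=np.r_[o+R@p[:2],p[2]]; u=proj(t,w);v=proj(s,w); print(n,np.round(w,4),"top zoom",np.round([(u[0]-204.6)*4,(u[1]-149.6)*4]),"scene zoom",np.round([(v[0]-124.65)*3.3,(v[1]-154.65)*3.3]))
```

```text
jig top -1.7412347724963821 [0.5357141  0.01292253] [[0.6, -0.1], [-1.2, 1.2], [0.7, 0.4], [-0.2, -1.5]]
scene corner in jig [ -88.3 -355.1]
scene corner in jig [ 182.2 -355.9]
rodmid [0.541  0.2033 0.045 ] [0.0004 0.0004] jig [ -0.5 190.4]
rodend a [0.5757 0.2015 0.0464] [0.0015 0.0015] jig [ 34.2 189.7]
peg top [ 0.4624 -0.181   0.1021] [0.0005 0.0005] jig [ -67.4 -196.1]
pivot [ 0.5893 -0.1884  0.0556] [0.0002 0.0002] jig [  59.7 -199.6]
rod [0.5415 0.2028 0.045 ] top zoom [ 45. 281.] scene zoom [740. 231.]
rod+ [0.5715 0.2019 0.045 ] top zoom [ 48. 240.] scene zoom [735. 258.]
rod- [0.5115 0.2037 0.045 ] top zoom [ 43. 321.] scene zoom [745. 206.]
pegtop [ 0.4597 -0.1849  0.1   ] top zoom [586. 406.] scene zoom [298.  43.]
peg48 [ 0.4597 -0.1849  0.048 ] top zoom [573. 404.] scene zoom [303.  90.]
hinge [0.5372 0.0629 0.045 ] top zoom [236. 291.] scene zoom [567. 199.]
turnedrod [ 0.533 -0.077  0.045] top zoom [427. 301.] scene zoom [401. 168.]
pivot [ 0.5896 -0.1888  0.052 ] top zoom [581. 226.] scene zoom [247. 185.]
```

```bash
python3 -m crank '[{"delta_rot":[0,0,0.139],"linear":[0,0,0],"gripper":30},{"delta_rot":[0,0,0.139],"linear":[0,0,0],"gripper":30},{"delta_rot":[0,0,0.139],"linear":[0,0,0],"gripper":30},{"delta_rot":[0,0,0],"linear":[-0.02,0.054,0],"gripper":30},{"delta_rot":[0,0,0],"linear":[-0.02,0.054,0],"gripper":30},{"delta_rot":[0,0,0],"linear":[-0.02,0.054,0],"gripper":30},{"delta_rot":[0,0,0],"linear":[-0.02,0.054,0],"gripper":30},{"delta_rot":[0,0,0],"linear":[-0.02,0.054,0],"gripper":30},{"delta_rot":[0,0,0],"linear":[-0.02,0.054,0],"gripper":30},{"delta_rot":[0,0,0],"linear":[-0.02,0.054,0],"gripper":30}]'
cat >> h.py <<'E'
TH=np.radians(-1.741); JR=np.array([[np.cos(TH),-np.sin(TH),0],[np.sin(TH),np.cos(TH),0],[0,0,1]]); JO=np.array([.5357,.0129,0])
def st():
    s=r.sense(); R=np.array(s["ee_rot"]); p=JR.T@(np.array(s["tcp_pos"])-JO); g=p+JR.T@R[:,2]*r.grip_point_offset
    print("t",round(s["time_s"],2),"tcp jig mm",np.round(p*1000,1),"grip jig",np.round(g*1000,1),"F jig",np.round(JR.T@s["wrist_force"],1),"w",round(s["gripper_width"],3),"rotjig",np.round(JR.T@R,3).tolist(),"j",np.round(s["joints"],0))
E
python3 -c "
from h import *; st()"
```

```text
time_s: 1.6
tcp_pos: [0.3876, -0.2035, 0.223]
ee_rot: [[-1.0, 0.03, 0.001], [0.03, 1.0, -0.0], [-0.001, -0.0, -1.0]]
wrist_force: [1.9, -0.5, -0.3]
gripper_width: 0.3
t 1.6 tcp jig mm [-141.4 -220.8  223. ] grip jig [-141.4 -220.8  241.7] F jig [ 1.9 -0.5 -0.3] w 0.3 rotjig [[-1.0, -0.0, 0.001], [-0.0, 1.0, -0.0], [-0.001, -0.0, -1.0]] j [ -6.   3. -24.   0. -62. -85.]
```

```bash
python3 -m crank '[{"delta_rot":[0,0,0],"linear":[-0.0177,0.0514,0],"gripper":30},{"delta_rot":[0,0,0],"linear":[-0.0177,0.0514,0],"gripper":30},{"delta_rot":[0,0,0],"linear":[-0.0177,0.0514,0],"gripper":30},{"delta_rot":[0,0,0],"linear":[-0.0177,0.0514,0],"gripper":30},{"delta_rot":[0,0,0],"linear":[-0.0177,0.0514,0.01],"gripper":30},{"delta_rot":[0,0,0],"linear":[-0.0177,0.0514,0.02],"gripper":30},{"delta_rot":[0,0,0],"linear":[-0.0177,0.0514,0.02],"gripper":30},{"delta_rot":[0,0,0],"linear":[-0.0177,0.0514,0.02],"gripper":30},{"delta_rot":[0,0,0],"linear":[0,0,0.03],"gripper":30},{"delta_rot":[0,0,0],"linear":[0,0,0],"gripper":30}]'
python3 -c "
from h import *; st()
c=cap('wrist'); cv2.imwrite('pics/w1.png',c['img'])
for p in [(0,.19,.045),(.026,.19,.045),(-.026,.19,.045)]: print(np.round(proj(c,JO+JR@p)))
s=cap('scene');zoom(s,225,120,180,135,4,'s2.png')"
```

```text
time_s: 2.85
tcp_pos: [0.5394, 0.2011, 0.12]
ee_rot: [[-1.0, 0.03, -0.005], [0.03, 1.0, -0.003], [0.005, -0.004, -1.0]]
wrist_force: [0.3, 0.6, -0.6]
gripper_width: 0.301
t 2.85 tcp jig mm [ -2.  188.2 120. ] grip jig [ -1.9 188.3 138.7] F jig [ 0.3  0.6 -0.6] w 0.301 rotjig [[-1.0, -0.001, -0.005], [-0.001, 1.0, -0.004], [0.005, -0.004, -1.0]] j [  37.   23.  -14.   -0.  -53. -128.]
[281. 221.]
[281. 252.]
[281. 187.]
```

View pics/w1.png

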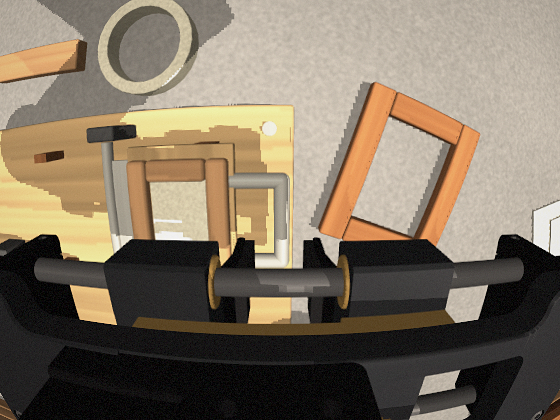

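View pics/s2.png

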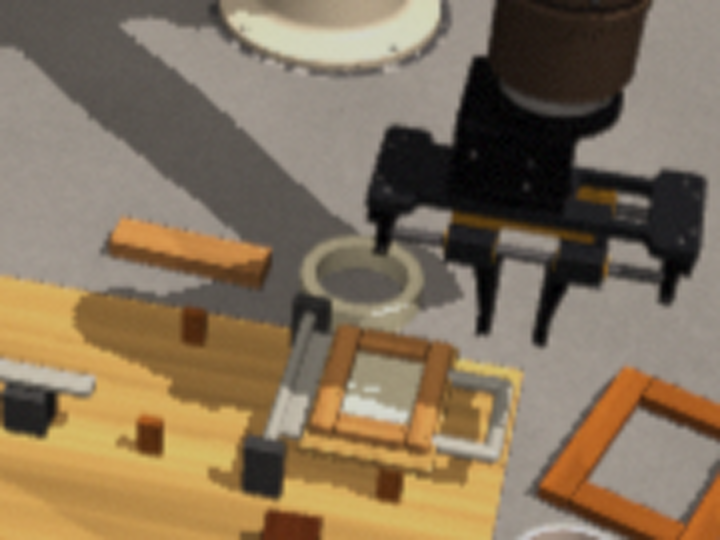

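The wrist picture shows the rod bar vertical at column 281, rows 175 to 265, which matches the projected position (281,221). The fingers straddle that column. Now I'll descend.

```bash
python3 -m crank '[{"delta_rot":[0,0,0],"linear":[-0.001,0.001,0.02],"gripper":30},{"delta_rot":[0,0,0],"linear":[-0.001,0.001,0.02],"gripper":30},{"delta_rot":[0,0,0],"linear":[0,0,0.02],"gripper":30},{"delta_rot":[0,0,0],"linear":[0,0,0.015],"gripper":30},{"delta_rot":[0,0,0],"linear":[0,0,0.01],"gripper":30},{"delta_rot":[0,0,0],"linear":[0,0,0],"gripper":30}]'
python3 -c "
from h import *; st()"
```

```text
time_s: 3.7
tcp_pos: [0.5431, 0.2033, 0.0375]
ee_rot: [[-1.0, 0.03, -0.0], [0.03, 1.0, -0.0], [0.0, -0.0, -1.0]]
wrist_force: [0.2, -0.1, -0.5]
gripper_width: 0.302
t 3.7 tcp jig mm [  1.6 190.5  37.5] grip jig [  1.6 190.5  56.2] F jig [ 0.2 -0.1 -0.5] w 0.302 rotjig [[-1.0, -0.0, -0.0], [-0.0, 1.0, -0.0], [0.0, -0.0, -1.0]] j [  37.   29.  -19.    0.  -42. -128.]
```

```bash
python3 -m crank '[{"delta_rot":[0,0,0],"linear":[0.001,0,0.006],"gripper":30},{"delta_rot":[0,0,0],"linear":[0,0,0.005],"gripper":30},{"delta_rot":[0,0,0],"linear":[0,0,0],"gripper":10},{"delta_rot":[0,0,0],"linear":[0,0,0],"gripper":0},{"delta_rot":[0,0,0],"linear":[0,0,0],"gripper":0},{"delta_rot":[0,0,0],"linear":[0,0,0],"gripper":0},{"delta_rot":[0,0,0],"linear":[0,0,0],"gripper":0}]'
python3 -c "
from h import *; st()
s=cap('scene');zoom(s,225,120,180,135,4,'s3.png')"
```

```text
time_s: 4.58
tcp_pos: [0.5421, 0.2029, 0.0266]
ee_rot: [[-1.0, 0.03, -0.0], [0.03, 1.0, -0.001], [0.0, -0.001, -1.0]]
wrist_force: [1.3, -5.2, 0.2]
gripper_width: 0.125
t 4.58 tcp jig mm [  0.7 190.1  26.6] grip jig [  0.7 190.1  45.3] F jig [ 1.4 -5.1  0.2] w 0.125 rotjig [[-1.0, -0.0, -0.0], [-0.0, 1.0, -0.001], [0.0, -0.001, -1.0]] j [  37.   30.  -19.    0.  -41. -128.]
```

View pics/s3.png

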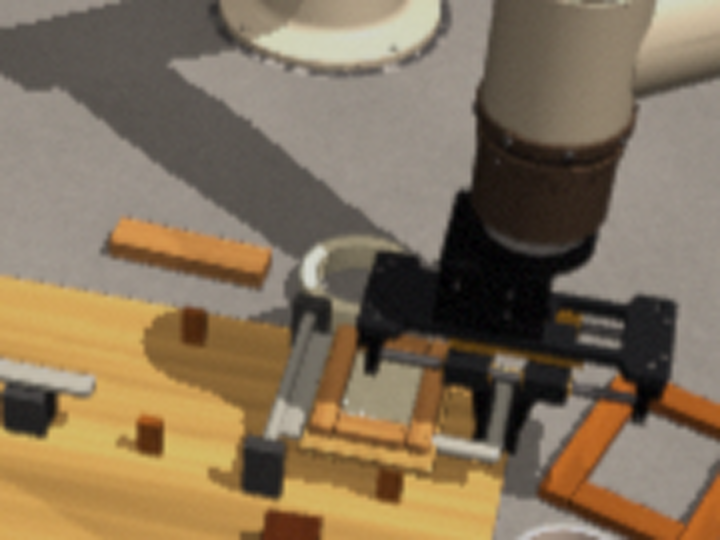

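```bash
python3 -m crank '[{"delta_rot":[0,0,0],"linear":[0,-0.0008,-0.0146],"gripper":0},{"delta_rot":[0,0,0],"linear":[0,-0.0047,-0.024],"gripper":0},{"delta_rot":[0,0,0],"linear":[0,-0.0087,-0.0228],"gripper":0},{"delta_rot":[0,0,0],"linear":[0,-0.0126,-0.0209],"gripper":0},{"delta_rot":[0,0,0],"linear":[0,-0.016,-0.0184],"gripper":0},{"delta_rot":[0,0,0],"linear":[0,0,0],"gripper":0}]'
python3 -c "
from h import *; st()
s=cap('scene');zoom(s,225,90,180,135,4,'s4.png')"
```

```text
time_s: 5.38
tcp_pos: [0.541, 0.1625, 0.1291]
ee_rot: [[-1.0, 0.031, 0.003], [0.031, 0.999, 0.005], [-0.003, 0.005, -1.0]]
wrist_force: [-5.0, 6.4, 5.0]
gripper_width: 0.128
t 5.38 tcp jig mm [  0.7 149.7 129.1] grip jig [  0.7 149.6 147.8] F jig [-5.1  6.3  5. ] w 0.128 rotjig [[-1.0, 0.001, 0.003], [0.001, 1.0, 0.005], [-0.003, 0.005, -1.0]] j [  33.   21.  -16.   -0.  -53. -125.]
```

View pics/s4.png

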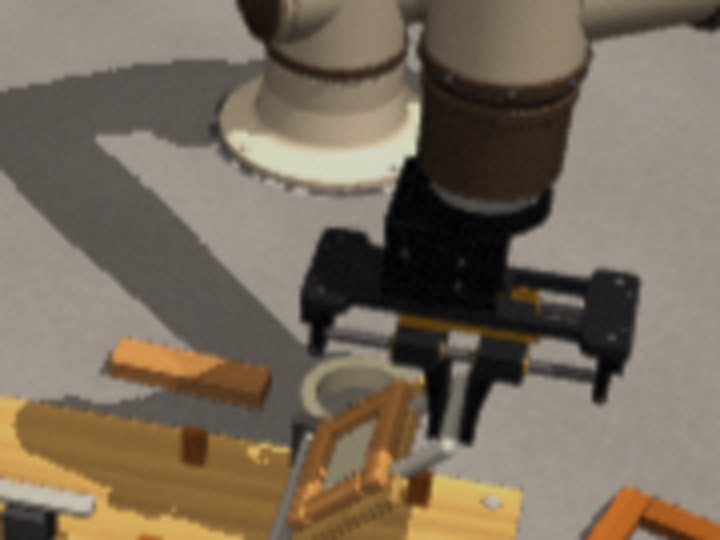

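The plate is about halfway up, at roughly 45°. The rod is in the fingers (445,440) and the forces are small. I'll continue along the arc.

```bash
python3 -m crank '[{"delta_rot":[0,0,0],"linear":[0,-0.019,-0.0154],"gripper":0},{"delta_rot":[0,0,0],"linear":[0,-0.0213,-0.0118],"gripper":0},{"delta_rot":[0,0,0],"linear":[0,-0.0231,-0.0079],"gripper":0},{"delta_rot":[0,0,0],"linear":[0,-0.0241,-0.0038],"gripper":0},{"delta_rot":[0,0,0],"linear":[0,0,0],"gripper":0}]'
python3 -c "
from h import *; st()
s=cap('scene');zoom(s,205,70,180,135,4,'s5.png')"
```

```text
time_s: 6.05
tcp_pos: [0.5383, 0.0731, 0.1683]
ee_rot: [[-1.0, 0.031, 0.002], [0.031, 1.0, 0.001], [-0.002, 0.001, -1.0]]
wrist_force: [-5.0, 1.9, 10.4]
gripper_width: 0.122
t 6.05 tcp jig mm [  0.7  60.3 168.3] grip jig [  0.7  60.3 187. ] F jig [-5.1  1.7 10.4] w 0.122 rotjig [[-1.0, 0.001, 0.002], [0.001, 1.0, 0.001], [-0.002, 0.001, -1.0]] j [  25.   17.  -16.   -0.  -57. -117.]
```

View pics/s5.png

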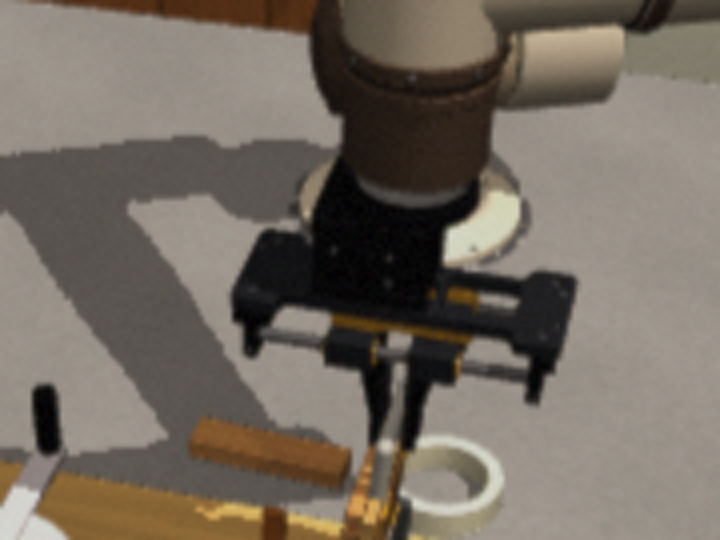

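```bash
python3 -m crank '[{"delta_rot":[0,0,0],"linear":[0,-0.0195,-0.0015],"gripper":0},{"delta_rot":[0,0,0],"linear":[0,-0.0241,0.0038],"gripper":0},{"delta_rot":[0,0,0],"linear":[0,-0.0231,0.0079],"gripper":0},{"delta_rot":[0,0,0],"linear":[0,-0.0213,0.0118],"gripper":0},{"delta_rot":[0,0,0],"linear":[0,-0.019,0.0154],"gripper":0},{"delta_rot":[0,0,0],"linear":[0,0,0],"gripper":0}]'
python3 -c "
from h import *; st()
s=cap('scene');zoom(s,185,90,180,135,4,'s6.png')"
```

```text
time_s: 6.85
tcp_pos: [0.5344, -0.035, 0.1272]
ee_rot: [[-0.999, 0.032, -0.002], [0.032, 0.999, -0.001], [0.002, -0.001, -1.0]]
wrist_force: [-1.0, -0.4, 0.1]
gripper_width: 0.128
t 6.85 tcp jig mm [ 1.000e-01 -4.790e+01  1.272e+02] grip jig [  0.2 -47.9 145.9] F jig [-1.  -0.4  0.1] w 0.128 rotjig [[-1.0, 0.001, -0.002], [0.001, 1.0, -0.001], [0.002, -0.001, -1.0]] j [  14.   19.  -20.    0.  -52. -105.]
```

View pics/s6.png

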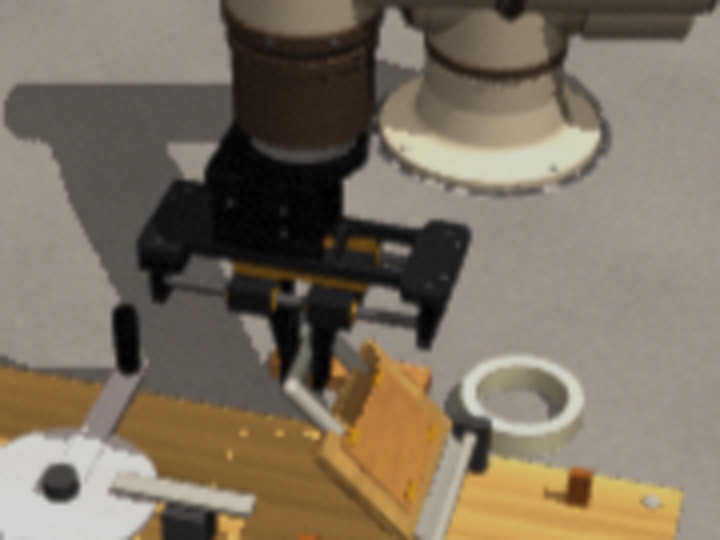

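```bash
python3 -m crank '[{"delta_rot":[0,0,0],"linear":[0,-0.016,0.0184],"gripper":0},{"delta_rot":[0,0,0],"linear":[0,-0.0126,0.0209],"gripper":0},{"delta_rot":[0,0,0],"linear":[0,-0.0073,0.0181],"gripper":0},{"delta_rot":[0,0,0],"linear":[0,-0.0038,0.0142],"gripper":0},{"delta_rot":[0,0,0],"linear":[0,-0.0023,0.0145],"gripper":0},{"delta_rot":[0,0,0],"linear":[0,0,0],"gripper":0},{"delta_rot":[0,0,0],"linear":[0,0,0],"gripper":0}]'
python3 -c "
from h import *; st()"
```

```text
time_s: 7.78
tcp_pos: [0.5331, -0.0758, 0.0426]
ee_rot: [[-1.0, 0.03, -0.002], [0.03, 1.0, -0.0], [0.002, -0.001, -1.0]]
wrist_force: [-2.2, -3.9, -1.6]
gripper_width: 0.125
t 7.78 tcp jig mm [  0.1 -88.8  42.6] grip jig [  0.1 -88.8  61.3] F jig [-2.1 -4.  -1.6] w 0.125 rotjig [[-1.0, -0.0, -0.002], [-0.0, 1.0, -0.001], [0.002, -0.001, -1.0]] j [   9.   25.  -24.    0.  -40. -101.]
```

```bash
python3 -m crank '[{"delta_rot":[0,0,0],"linear":[0,-0.0006,0.005],"gripper":0},{"delta_rot":[0,0,0],"linear":[0,-0.0004,0.004],"gripper":0},{"delta_rot":[0,0,0],"linear":[0,0,0.003],"gripper":0},{"delta_rot":[0,0,0],"linear":[0,0,0.002],"gripper":0},{"delta_rot":[0,0,0],"linear":[0,0,0],"gripper":0},{"delta_rot":[0,0,0],"linear":[0,0,0],"gripper":0}]'
python3 -c "
from h import *; st()"
python3 -m crank '[{"delta_rot":[0,0,0],"linear":[0,0,0.001],"gripper":0},{"delta_rot":[0,0,0],"linear":[0,0,0.001],"gripper":0},{"delta_rot":[0,0,0],"linear":[0,0,0],"gripper":0}]'
python3 -c "
from h import *; st()
s=cap('scene');zoom(s,185,110,180,135,4,'s7.png')"
```

```text
time_s: 8.52
tcp_pos: [0.5331, -0.0769, 0.0286]
ee_rot: [[-1.0, 0.03, -0.001], [0.03, 1.0, -0.0], [0.001, -0.0, -1.0]]
wrist_force: [-2.3, -3.5, -0.8]
gripper_width: 0.121
t 8.53 tcp jig mm [  0.1 -89.8  28.6] grip jig [  0.1 -89.8  47.3] F jig [-2.2 -3.6 -0.8] w 0.121 rotjig [[-1.0, -0.0, -0.001], [-0.0, 1.0, -0.0], [0.001, -0.0, -1.0]] j [   9.   27.  -25.    0.  -38. -101.]
time_s: 8.9
tcp_pos: [0.5331, -0.0769, 0.0267]
ee_rot: [[-1.0, 0.03, -0.001], [0.03, 1.0, -0.0], [0.001, -0.0, -1.0]]
wrist_force: [-3.1, -4.5, -0.7]
gripper_width: 0.12
t 8.9 tcp jig mm [  0.2 -89.8  26.7] grip jig [  0.2 -89.8  45.4] F jig [-2.9 -4.6 -0.7] w 0.12 rotjig [[-1.0, 0.0, -0.001], [0.0, 1.0, -0.0], [0.001, -0.0, -1.0]] j [   9.   27.  -25.    0.  -38. -101.]
```

View pics/s7.png

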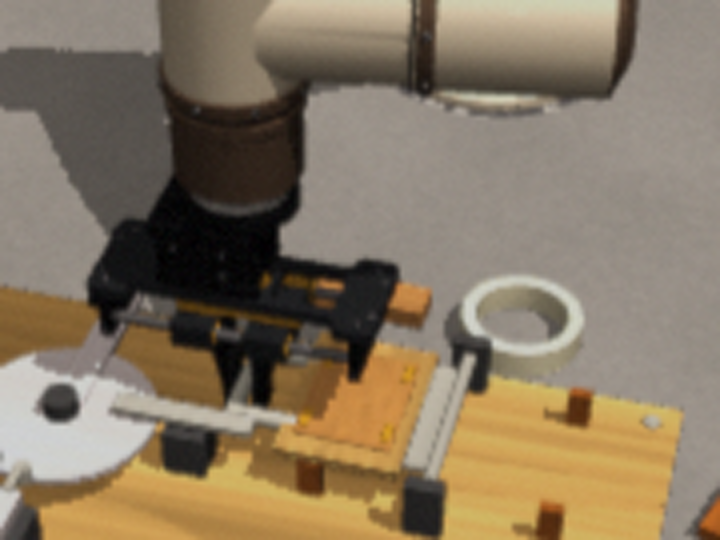

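```bash
python3 -m crank '[{"delta_rot":[0,0,0],"linear":[0,0,0.001],"gripper":0},{"delta_rot":[0,0,0],"linear":[0,0,0],"gripper":0},{"delta_rot":[0,0,0],"linear":[0,0,0],"gripper":0}]'
python3 -m crank '[{"delta_rot":[0,0,0],"linear":[0,0,0.001],"gripper":0},{"delta_rot":[0,0,0],"linear":[0,0,0],"gripper":0},{"delta_rot":[0,0,0],"linear":[0,0,0],"gripper":0}]'
```

```text
time_s: 9.32
tcp_pos: [0.5331, -0.0769, 0.0257]
ee_rot: [[-1.0, 0.03, -0.001], [0.03, 1.0, -0.0], [0.001, -0.0, -1.0]]
wrist_force: [-2.5, -4.9, 0.2]
gripper_width: 0.122
time_s: 9.7
tcp_pos: [0.5331, -0.0769, 0.0247]
ee_rot: [[-1.0, 0.03, -0.001], [0.03, 1.0, -0.0], [0.001, -0.0, -1.0]]
wrist_force: [-2.0, -5.2, -0.5]
gripper_width: 0.122
```

```bash
python3 -m crank '[{"delta_rot":[0,0,0],"linear":[0,0,0.001],"gripper":0},{"delta_rot":[0,0,0],"linear":[0,0,0],"gripper":0},{"delta_rot":[0,0,0],"linear":[0,0,0],"gripper":0}]'
python3 -c "
from h import *; st()
s=cap('scene');zoom(s,225,160,100,75,8,'s8.png')"
```

```text
time_s: 10.07
tcp_pos: [0.5331, -0.0769, 0.024]
ee_rot: [[-1.0, 0.03, -0.001], [0.03, 1.0, -0.0], [0.001, -0.0, -1.0]]
wrist_force: [-4.1, -5.1, 0.8]
gripper_width: 0.121
t 10.07 tcp jig mm [  0.2 -89.9  24. ] grip jig [  0.2 -89.9  42.7] F jig [-4.  -5.2  0.8] w 0.121 rotjig [[-1.0, -0.0, -0.001], [-0.0, 1.0, -0.0], [0.001, -0.0, -1.0]] j [   9.   27.  -25.    0.  -38. -101.]
```

View pics/s8.png

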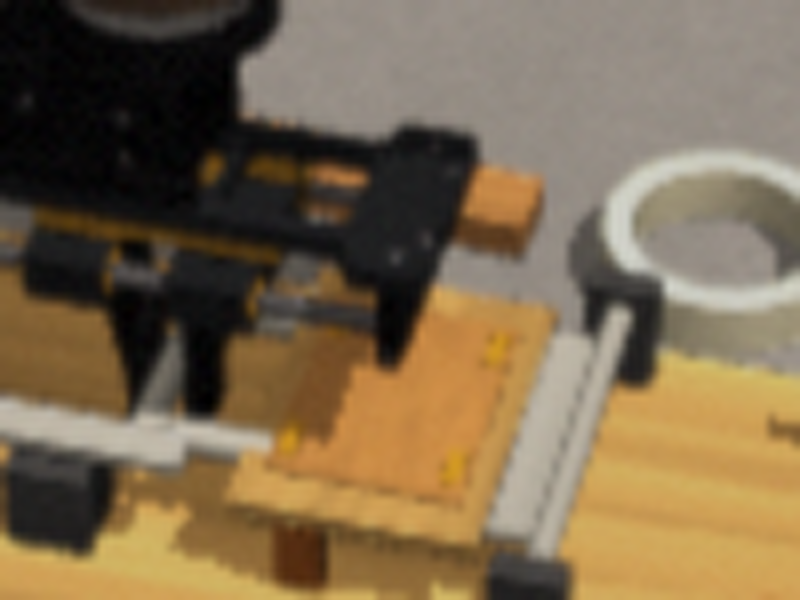

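```bash
python3 -m crank '[{"delta_rot":[0,0,0],"linear":[0,0,0.001],"gripper":0},{"delta_rot":[0,0,0],"linear":[0,0,0],"gripper":0},{"delta_rot":[0,0,0],"linear":[0,0,0],"gripper":0}]'
python3 -m crank '[{"delta_rot":[0,0,0],"linear":[0,0,0],"gripper":16},{"delta_rot":[0,0,0],"linear":[0,0,0],"gripper":22},{"delta_rot":[0,0,0],"linear":[0,0,0],"gripper":30},{"delta_rot":[0,0,0],"linear":[0,0,0],"gripper":30}]'
python3 -c "
from h import *; st()
s=cap('scene');zoom(s,225,160,100,75,8,'s9.png')"
```

```text
time_s: 10.5
tcp_pos: [0.5332, -0.0769, 0.0237]
ee_rot: [[-1.0, 0.03, -0.001], [0.03, 1.0, -0.001], [0.001, -0.001, -1.0]]
wrist_force: [-5.0, -3.9, 6.3]
gripper_width: 0.122
time_s: 11.0
tcp_pos: [0.5345, -0.0762, 0.0228]
ee_rot: [[-1.0, 0.03, 0.001], [0.03, 1.0, 0.0], [-0.001, 0.0, -1.0]]
wrist_force: [0.0, -0.1, 1.3]
gripper_width: 0.286
t 11.0 tcp jig mm [  1.5 -89.1  22.8] grip jig [  1.4 -89.1  41.5] F jig [ 0.  -0.1  1.3] w 0.286 rotjig [[-1.0, -0.001, 0.001], [-0.001, 1.0, 0.0], [-0.001, 0.0, -1.0]] j [   9.   27.  -25.   -0.  -38. -101.]
```

View pics/s9.png

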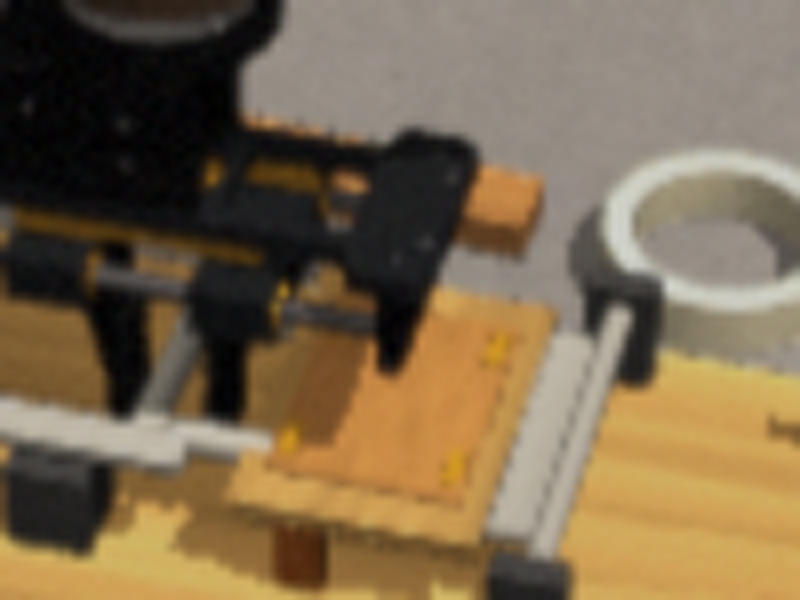

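The plate lies flat with its brown back and brass buttons up. The landing contact was about 6 N, and it did not move when released. I'll lift off and move over the peg.

```bash
python3 -m crank '[{"delta_rot":[0,0,0],"linear":[0,-0.0005,-0.01],"gripper":30},{"delta_rot":[0,0,0],"linear":[0,0,-0.025],"gripper":30},{"delta_rot":[0,0,0],"linear":[0,0,-0.04],"gripper":30},{"delta_rot":[0,0,0],"linear":[0,0,-0.05],"gripper":30},{"delta_rot":[0,0,0],"linear":[0.014,-0.022,-0.01],"gripper":50},{"delta_rot":[0,0,0],"linear":[0.0144,-0.022,0],"gripper":50},{"delta_rot":[0,0,0],"linear":[0.0144,-0.022,0],"gripper":50},{"delta_rot":[0,0,0],"linear":[0.0144,-0.022,0],"gripper":50},{"delta_rot":[0,0,0],"linear":[0.0144,-0.022,0],"gripper":50},{"delta_rot":[0,0,0],"linear":[0,0,0],"gripper":50}]'
python3 -c "
from h import *; st()
s=cap('scene');zoom(s,135,110,180,135,4,'s10.png')
t=cap('top');zoom(t,205,150,200,125,4,'t10.png')
c=cap('wrist'); cv2.imwrite('pics/w10.png',c['img'])
print(proj(c,JO+JR@[-.07,-.2,.1]),proj(c,JO+JR@[-.07,-.2,.048]))"
```

```text
time_s: 12.3
tcp_pos: [0.458, -0.1859, 0.1583]
ee_rot: [[-0.999, 0.032, 0.001], [0.032, 0.999, -0.0], [-0.001, 0.0, -1.0]]
wrist_force: [0.4, -0.1, -0.3]
gripper_width: 0.498
t 12.3 tcp jig mm [ -71.6 -201.   158.3] grip jig [ -71.7 -201.   177. ] F jig [ 0.4 -0.1 -0.3] w 0.498 rotjig [[-1.0, 0.002, 0.001], [0.002, 1.0, -0.0], [-0.001, 0.0, -1.0]] j [ -3.  13. -23.  -0. -54. -89.]
(np.float64(278.3096390632485), np.float64(224.98389690102746)) (np.float64(278.40918856360804), np.float64(206.24251919112623))
```

View pics/s10.png

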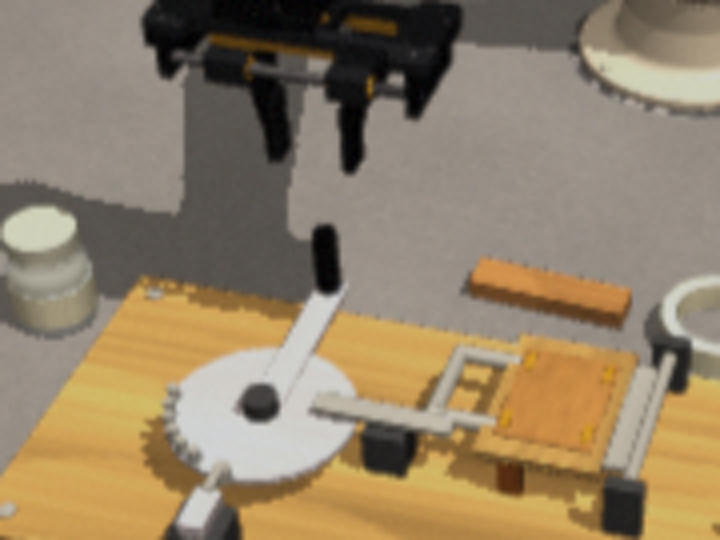

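View pics/w10.png

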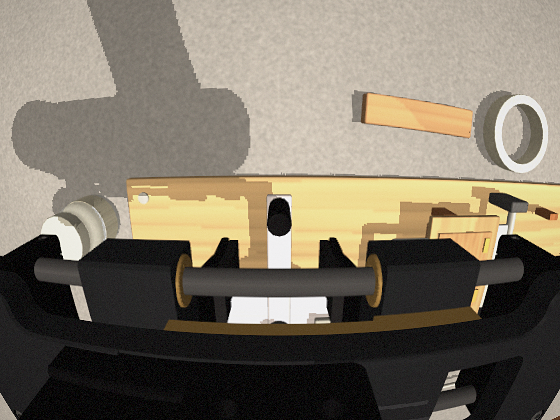

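View pics/t10.png

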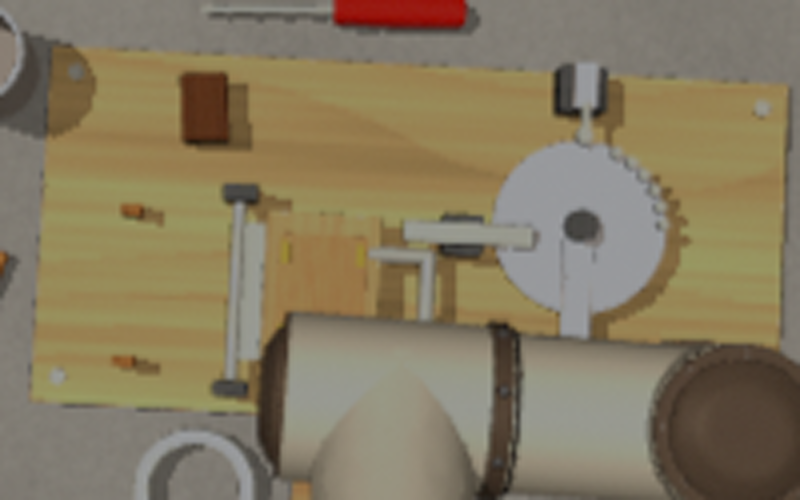

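The wrist view shows the peg head at about (279,222), centred between the fingers, and the projected position agrees. The plate is lying flat. Now I'll descend onto the peg.

```bash
python3 -m crank '[{"delta_rot":[0,0,0],"linear":[-0.001,0.0005,0.02],"gripper":50},{"delta_rot":[0,0,0],"linear":[0,0,0.025],"gripper":50},{"delta_rot":[0,0,0],"linear":[0,0,0.025],"gripper":50},{"delta_rot":[0,0,0],"linear":[0,0,0.02],"gripper":50},{"delta_rot":[0,0,0],"linear":[0,0,0.009],"gripper":50},{"delta_rot":[0,0,0],"linear":[0,0,0],"gripper":50},{"delta_rot":[0,0,0],"linear":[0,0,0],"gripper":50}]'
python3 -c "
from h import *; st()"
```

```text
time_s: 13.32
tcp_pos: [0.4606, -0.1844, 0.0595]
ee_rot: [[-1.0, 0.03, 0.002], [0.03, 1.0, -0.0], [-0.002, -0.0, -1.0]]
wrist_force: [-0.8, 0.4, -0.8]
gripper_width: 0.501
t 13.32 tcp jig mm [ -69.  -199.5   59.5] grip jig [ -69.1 -199.5   78.2] F jig [-0.8  0.4 -0.8] w 0.501 rotjig [[-1.0, -0.001, 0.002], [-0.001, 1.0, -0.0], [-0.002, -0.0, -1.0]] j [ -3.  21. -30.   0. -40. -89.]
```

```bash
python3 -m crank '[{"delta_rot":[0,0,0],"linear":[0.001,0,0],"gripper":25},{"delta_rot":[0,0,0],"linear":[0,0,0],"gripper":15},{"delta_rot":[0,0,0],"linear":[0,0,0],"gripper":0},{"delta_rot":[0,0,0],"linear":[0,0,0],"gripper":0},{"delta_rot":[0,0,0],"linear":[0,0,0],"gripper":0}]'
python3 -c "
from h import *; st()"
```

```text
time_s: 13.95
tcp_pos: [0.4588, -0.1847, 0.0589]
ee_rot: [[-1.0, 0.03, 0.0], [0.03, 1.0, -0.0], [-0.0, -0.0, -1.0]]
wrist_force: [-1.6, -2.3, 0.9]
gripper_width: 0.198
t 13.95 tcp jig mm [ -70.8 -199.9   58.9] grip jig [ -70.8 -199.9   77.6] F jig [-1.6 -2.4  0.9] w 0.198 rotjig [[-1.0, -0.0, 0.0], [-0.0, 1.0, -0.0], [-0.0, -0.0, -1.0]] j [ -3.  21. -30.   0. -40. -89.]
```

```bash
cat >> h.py <<'E'
def lev():
    s=r.sense(); R=np.array(s["ee_rot"]); g=JR.T@(np.array(s["tcp_pos"])+R[:,2]*r.grip_point_offset-JO); F=JR.T@s["wrist_force"]
    v=g[:2]-np.array([.06,-.2]); phi=np.arctan2(-v[1],-v[0]); tan=np.array([np.sin(phi),-np.cos(phi)]); rad=v/np.linalg.norm(v)
    y=(JR.T@R)[:,1]; yaw=np.arctan2(y[1],y[0])-np.pi/2
    print("t",round(s["time_s"],2),"phi",round(phi,4),"rad",round(np.linalg.norm(v)*1000,1),"z",round(g[2]*1000,1),"Ftan",round(float(F[:2]@tan),1),"Frad",round(float(F[:2]@rad),1),"Fz",round(F[2],1),"yaw",round(yaw,3),"w",round(s["gripper_width"],3))
E
python3 -m crank '[{"delta_rot":[0,0,-0.05],"linear":[-0.0002,-0.0065,0],"gripper":0},{"delta_rot":[0,0,-0.05],"linear":[-0.0002,-0.0065,0],"gripper":0},{"delta_rot":[0,0,-0.05],"linear":[-0.0002,-0.0065,0],"gripper":0},{"delta_rot":[0,0,0],"linear":[0,0,0],"gripper":0}]' >/dev/null
python3 -c "
from h import *; lev()"
```

```text
t 14.45 phi 0.1427 rad 130.8 z 77.5 Ftan -4.7 Frad 1.1 Fz 3.9 yaw 0.149 w 0.199
```

```bash
python3 -m crank '[{"delta_rot":[0,0,-0.03],"linear":[0,-0.0039,0],"gripper":0},{"delta_rot":[0,0,0],"linear":[0,0,0],"gripper":0}]' >/dev/null; python3 -c "
from h import *; lev()"
python3 -m crank '[{"delta_rot":[0,0,-0.03],"linear":[-0.0001,-0.0039,0],"gripper":0},{"delta_rot":[0,0,0],"linear":[0,0,0],"gripper":0}]' >/dev/null; python3 -c "
from h import *; lev()"
python3 -m crank '[{"delta_rot":[0,0,-0.03],"linear":[0,-0.0039,0],"gripper":0},{"delta_rot":[0,0,0],"linear":[0,0,0],"gripper":0}]' >/dev/null; python3 -c "
from h import *; lev()"
python3 -m crank '[{"delta_rot":[0,0,-0.03],"linear":[-0.0001,-0.0039,0],"gripper":0},{"delta_rot":[0,0,0],"linear":[0,0,0],"gripper":0}]' >/dev/null; python3 -c "
from h import *; lev()"
python3 -m crank '[{"delta_rot":[0,0,-0.03],"linear":[0,-0.0039,0],"gripper":0},{"delta_rot":[0,0,0],"linear":[0,0,0],"gripper":0}]' >/dev/null; python3 -c "
from h import *; lev()"
```

```text
t 14.7 phi 0.1723 rad 130.9 z 77.4 Ftan -5.2 Frad 1.3 Fz 4.4 yaw 0.179 w 0.201
t 14.95 phi 0.2032 rad 130.9 z 77.4 Ftan -5.3 Frad 1.3 Fz 4.9 yaw 0.209 w 0.199
t 15.2 phi 0.2338 rad 130.9 z 77.4 Ftan -4.7 Frad 1.2 Fz 5.3 yaw 0.239 w 0.2
t 15.45 phi 0.2635 rad 130.9 z 77.4 Ftan -4.4 Frad 1.7 Fz 4.5 yaw 0.269 w 0.198
t 15.7 phi 0.2933 rad 130.9 z 77.4 Ftan -4.8 Frad 1.3 Fz 4.5 yaw 0.299 w 0.201
```

```bash
python3 -m crank '[{"delta_rot":[0,0,-0.02],"linear":[0,-0.0026,0],"gripper":0},{"delta_rot":[0,0,0],"linear":[0,0,0],"gripper":0}]' >/dev/null; python3 -c "
from h import *; lev()"
python3 -m crank '[{"delta_rot":[0,0,-0.02],"linear":[0,-0.0026,0],"gripper":0},{"delta_rot":[0,0,0],"linear":[0,0,0],"gripper":0}]' >/dev/null; python3 -c "
from h import *; lev()"
python3 -m crank '[{"delta_rot":[0,0,-0.02],"linear":[-0.0001,-0.0026,0],"gripper":0},{"delta_rot":[0,0,0],"linear":[0,0,0],"gripper":0}]' >/dev/null; python3 -c "
from h import *; lev()"
python3 -m crank '[{"delta_rot":[0,0,-0.02],"linear":[0,-0.0026,0],"gripper":0},{"delta_rot":[0,0,0],"linear":[0,0,0],"gripper":0}]' >/dev/null; python3 -c "
from h import *; lev()"
python3 -m crank '[{"delta_rot":[0,0,-0.02],"linear":[0,-0.0026,0],"gripper":0},{"delta_rot":[0,0,0],"linear":[0,0,0],"gripper":0}]' >/dev/null; python3 -c "
from h import *; lev()"
```

```text
t 15.95 phi 0.3101 rad 131.0 z 77.4 Ftan -5.0 Frad -0.4 Fz 4.7 yaw 0.319 w 0.198
t 16.2 phi 0.3229 rad 131.0 z 77.3 Ftan -11.4 Frad -1.5 Fz 7.9 yaw 0.338 w 0.198
t 16.45 phi 0.3415 rad 131.0 z 77.3 Ftan -9.9 Frad -0.5 Fz 6.9 yaw 0.358 w 0.201
t 16.7 phi 0.3648 rad 131.0 z 77.4 Ftan -6.9 Frad -1.1 Fz 5.9 yaw 0.378 w 0.198
t 16.95 phi 0.3871 rad 131.0 z 77.4 Ftan -6.3 Frad 0.2 Fz 5.1 yaw 0.399 w 0.201
```

The first tooth was met at phi of about 0.31, so I expect clicks near 0.53, 0.75 and 0.97.

```bash
python3 -m crank '[{"delta_rot":[0,0,-0.03],"linear":[0,-0.0039,0],"gripper":0},{"delta_rot":[0,0,-0.03],"linear":[-0.0001,-0.0039,0],"gripper":0},{"delta_rot":[0,0,0],"linear":[0,0,0],"gripper":0}]' >/dev/null; python3 -c "
from h import *; lev()"
python3 -m crank '[{"delta_rot":[0,0,-0.03],"linear":[0,-0.0039,0],"gripper":0},{"delta_rot":[0,0,0],"linear":[0,0,0],"gripper":0}]' >/dev/null; python3 -c "
from h import *; lev()"
python3 -m crank '[{"delta_rot":[0,0,-0.02],"linear":[0,-0.0026,0],"gripper":0},{"delta_rot":[0,0,0],"linear":[0,0,0],"gripper":0}]' >/dev/null; python3 -c "
from h import *; lev()"
python3 -m crank '[{"delta_rot":[0,0,-0.02],"linear":[-0.0001,-0.0026,0],"gripper":0},{"delta_rot":[0,0,0],"linear":[0,0,0],"gripper":0}]' >/dev/null; python3 -c "
from h import *; lev()"
python3 -m crank '[{"delta_rot":[0,0,-0.02],"linear":[0,-0.0026,0],"gripper":0},{"delta_rot":[0,0,0],"linear":[0,0,0],"gripper":0}]' >/dev/null; python3 -c "
from h import *; lev()"
python3 -m crank '[{"delta_rot":[0,0,-0.02],"linear":[0,-0.0026,0],"gripper":0},{"delta_rot":[0,0,0],"linear":[0,0,0],"gripper":0}]' >/dev/null; python3 -c "
from h import *; lev()"
```

```text
t 17.32 phi 0.4556 rad 130.9 z 77.5 Ftan -0.9 Frad 3.0 Fz 2.4 yaw 0.46 w 0.199
t 17.57 phi 0.4882 rad 131.0 z 77.5 Ftan -0.3 Frad 0.9 Fz 4.1 yaw 0.491 w 0.199
t 17.82 phi 0.505 rad 131.0 z 77.4 Ftan -1.0 Frad 2.6 Fz 4.9 yaw 0.511 w 0.2
t 18.07 phi 0.5219 rad 131.0 z 77.4 Ftan -3.9 Frad 1.3 Fz 5.7 yaw 0.53 w 0.198
t 18.32 phi 0.5341 rad 131.1 z 77.3 Ftan -7.6 Frad 0.1 Fz 7.9 yaw 0.55 w 0.196
t 18.57 phi 0.5475 rad 131.2 z 77.2 Ftan -11.4 Frad -1.1 Fz 9.2 yaw 0.569 w 0.197
```

```bash
python3 -m crank '[{"delta_rot":[0,0,-0.03],"linear":[0,-0.0039,0],"gripper":0},{"delta_rot":[0,0,-0.03],"linear":[-0.0002,-0.0039,0],"gripper":0},{"delta_rot":[0,0,0],"linear":[0,0,0],"gripper":0}]' >/dev/null; python3 -c "
from h import *; lev()"
python3 -m crank '[{"delta_rot":[0,0,-0.03],"linear":[0,-0.0039,0],"gripper":0},{"delta_rot":[0,0,-0.03],"linear":[-0.0002,-0.0039,0],"gripper":0},{"delta_rot":[0,0,0],"linear":[0,0,0],"gripper":0}]' >/dev/null; python3 -c "
from h import *; lev()"
for i in 1 2 3 4; do :; done
python3 -m crank '[{"delta_rot":[0,0,-0.02],"linear":[0,-0.0026,0],"gripper":0},{"delta_rot":[0,0,0],"linear":[0,0,0],"gripper":0}]' >/dev/null; python3 -c "
from h import *; lev()"
python3 -m crank '[{"delta_rot":[0,0,-0.02],"linear":[0,-0.0026,0],"gripper":0},{"delta_rot":[0,0,0],"linear":[0,0,0],"gripper":0}]' >/dev/null; python3 -c "
from h import *; lev()"
python3 -m crank '[{"delta_rot":[0,0,-0.02],"linear":[-0.0001,-0.0026,0],"gripper":0},{"delta_rot":[0,0,0],"linear":[0,0,0],"gripper":0}]' >/dev/null; python3 -c "
from h import *; lev()"
python3 -m crank '[{"delta_rot":[0,0,-0.02],"linear":[0,-0.0026,0],"gripper":0},{"delta_rot":[0,0,0],"linear":[0,0,0],"gripper":0}]' >/dev/null; python3 -c "
from h import *; lev()"
```

```text
t 18.95 phi 0.6164 rad 131.0 z 77.3 Ftan -5.0 Frad 1.8 Fz 6.2 yaw 0.631 w 0.199
t 19.32 phi 0.6824 rad 130.9 z 77.4 Ftan -1.5 Frad 2.5 Fz 4.7 yaw 0.691 w 0.201
t 19.57 phi 0.7011 rad 131.0 z 77.4 Ftan -2.8 Frad 2.5 Fz 5.5 yaw 0.711 w 0.199
t 19.82 phi 0.7205 rad 131.0 z 77.4 Ftan -2.2 Frad 1.9 Fz 5.8 yaw 0.731 w 0.201
t 20.07 phi 0.7394 rad 131.0 z 77.4 Ftan -3.9 Frad 2.0 Fz 5.6 yaw 0.751 w 0.199
t 20.32 phi 0.7511 rad 131.1 z 77.3 Ftan -8.3 Frad 1.9 Fz 8.4 yaw 0.77 w 0.2
```

```bash
python3 -m crank '[{"delta_rot":[0,0,-0.03],"linear":[0,-0.0039,0],"gripper":0},{"delta_rot":[0,0,-0.03],"linear":[-0.0002,-0.0039,0],"gripper":0},{"delta_rot":[0,0,0],"linear":[0,0,0],"gripper":0}]' >/dev/null; python3 -c "
from h import *; lev()"
python3 -m crank '[{"delta_rot":[0,0,-0.03],"linear":[0,-0.0039,0],"gripper":0},{"delta_rot":[0,0,-0.03],"linear":[-0.0002,-0.0039,0],"gripper":0},{"delta_rot":[0,0,0],"linear":[0,0,0],"gripper":0}]' >/dev/null; python3 -c "
from h import *; lev()"
python3 -m crank '[{"delta_rot":[0,0,-0.03],"linear":[0,-0.0039,0],"gripper":0},{"delta_rot":[0,0,0],"linear":[0,0,0],"gripper":0}]' >/dev/null; python3 -c "
from h import *; lev()"
python3 -m crank '[{"delta_rot":[0,0,-0.02],"linear":[0,-0.0026,0],"gripper":0},{"delta_rot":[0,0,0],"linear":[0,0,0],"gripper":0}]' >/dev/null; python3 -c "
from h import *; lev()"
python3 -m crank '[{"delta_rot":[0,0,-0.02],"linear":[-0.0001,-0.0026,0],"gripper":0},{"delta_rot":[0,0,0],"linear":[0,0,0],"gripper":0}]' >/dev/null; python3 -c "
from h import *; lev()"
```

```text
t 20.7 phi 0.7945 rad 131.0 z 77.1 Ftan -11.1 Frad -0.4 Fz 10.4 yaw 0.83 w 0.198
t 21.07 phi 0.873 rad 131.0 z 77.3 Ftan -4.9 Frad 2.7 Fz 6.8 yaw 0.891 w 0.198
t 21.32 phi 0.9039 rad 131.0 z 77.3 Ftan -5.1 Frad 2.6 Fz 7.7 yaw 0.921 w 0.196
t 21.57 phi 0.9248 rad 131.0 z 77.3 Ftan -3.8 Frad 2.5 Fz 6.2 yaw 0.941 w 0.2
t 21.82 phi 0.9444 rad 131.0 z 77.3 Ftan -4.9 Frad 3.3 Fz 7.2 yaw 0.961 w 0.198
```

```bash
python3 -m crank '[{"delta_rot":[0,0,-0.015],"linear":[0,-0.002,0],"gripper":0},{"delta_rot":[0,0,0],"linear":[0,0,0],"gripper":0}]' >/dev/null; python3 -c "
from h import *; lev()"
python3 -m crank '[{"delta_rot":[0,0,-0.015],"linear":[0,-0.002,0],"gripper":0},{"delta_rot":[0,0,0],"linear":[0,0,0],"gripper":0}]' >/dev/null; python3 -c "
from h import *; lev()"
python3 -m crank '[{"delta_rot":[0,0,-0.015],"linear":[0,-0.002,0],"gripper":0},{"delta_rot":[0,0,0],"linear":[0,0,0],"gripper":0}]' >/dev/null; python3 -c "
from h import *; lev()"
```

```text
t 22.07 phi 0.9595 rad 131.0 z 77.3 Ftan -5.3 Frad 2.1 Fz 6.7 yaw 0.976 w 0.196
t 22.32 phi 0.9679 rad 131.1 z 77.2 Ftan -7.9 Frad 2.0 Fz 7.8 yaw 0.991 w 0.2
t 22.57 phi 0.9754 rad 131.1 z 77.2 Ftan -9.7 Frad 1.7 Fz 10.4 yaw 1.005 w 0.203
```

The third jump came at phi of about 0.963, where it was expected. I'll take one small step for margin and then check by camera.

```bash
python3 -m crank '[{"delta_rot":[0,0,-0.01],"linear":[0,-0.0013,0],"gripper":0},{"delta_rot":[0,0,0],"linear":[0,0,0],"gripper":0},{"delta_rot":[0,0,0],"linear":[0,0,0],"gripper":0}]' >/dev/null; python3 -c "
from h import *; lev()
s=cap('scene');zoom(s,135,120,150,112,5,'s11.png');zoom(s,165,180,70,80,8,'s11b.png')
t=cap('top');zoom(t,205,150,200,125,4,'t11.png');zoom(t,325,160,60,70,10,'t11b.png')
a,b=0,0
for ph in (0.94,0.985,1.03):
  pass
lever=[.06,-.2,.052]
for n,p in [('rollernom',(.128,-.2,.052)),('pivot',lever)]: 
  u=proj(t,JO+JR@p); v=proj(s,JO+JR@p); print(n,np.round([(u[0]-324.6)*10,(u[1]-159.6)*10]),np.round([(v[0]-164.6)*8,(v[1]-179.6)*8]))"
```

```text
t 22.95 phi 0.9828 rad 131.1 z 77.2 Ftan -10.4 Frad 0.9 Fz 11.1 yaw 1.015 w 0.199
rollernom [263. 235.] [198. 391.]
pivot [254. 465.] [278. 250.]
```

View pics/t11b.png

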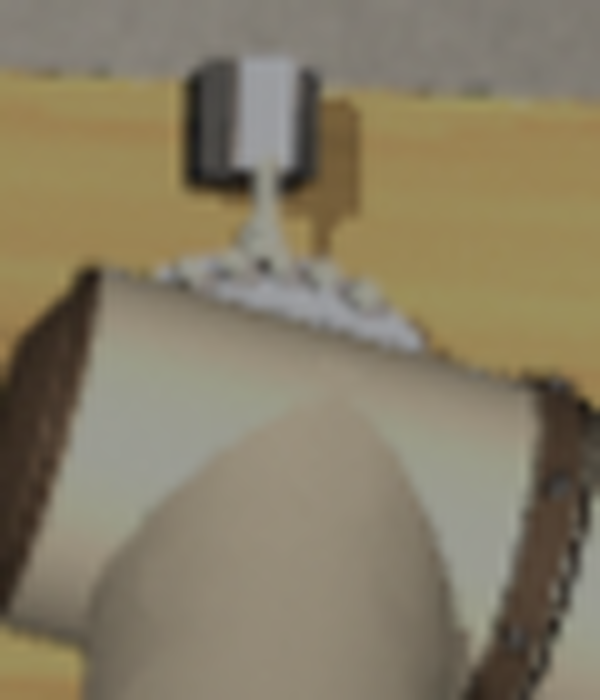

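View pics/s11b.png

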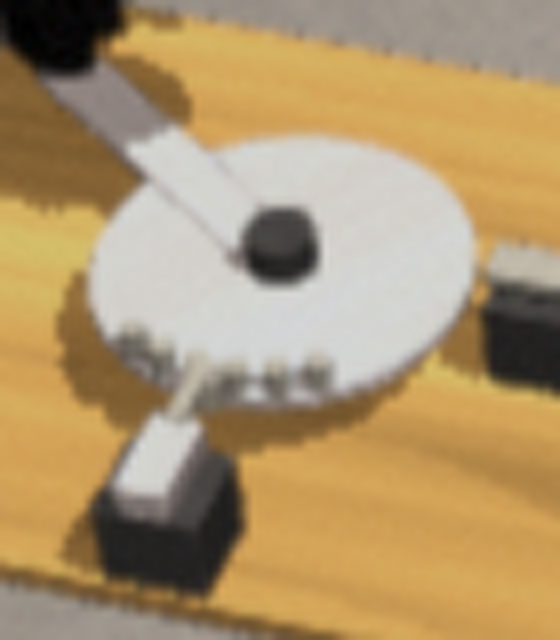

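View pics/s11.png

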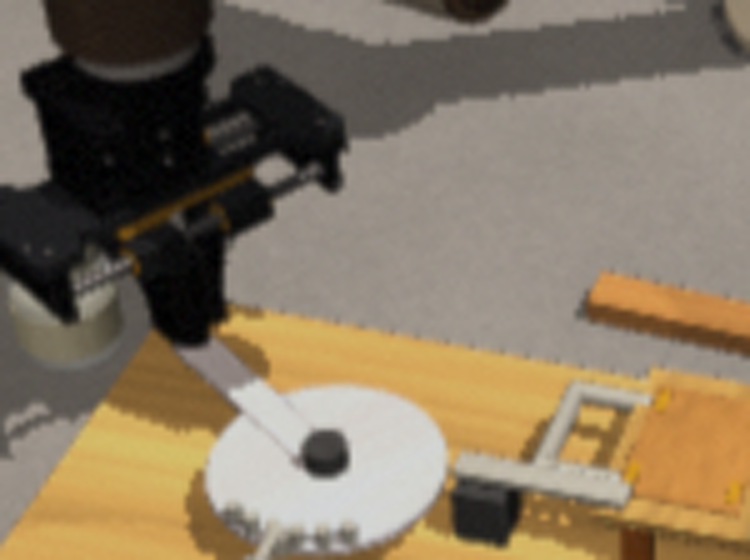

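View pics/t11.png

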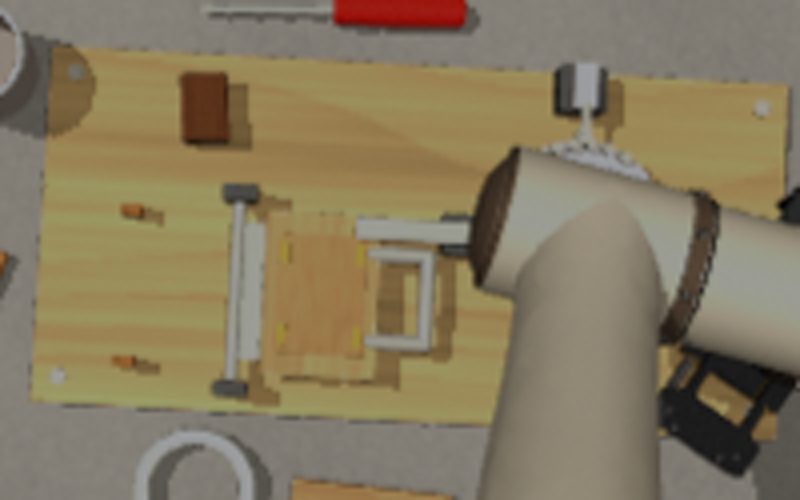

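The scene view shows the roller at about (195,365) with three pins past it, at (235,378), (275,375) and (315,372), and the rest still ahead. That is exactly three clicks. The tongue covers the plate's edge, and the plate lies back up. I'm handing in.

```bash
python3 -c "
from h import *; from station import workorder; lev(); print(workorder.finish_job()); lev()"
```

```text
t 23.05 phi 0.9827 rad 131.2 z 77.1 Ftan -10.2 Frad 0.6 Fz 10.9 yaw 1.015 w 0.198
the job is handed in; nothing more can be done
None
the job is handed in; nothing more can be done
```

The plate is turned over and the lever is held at three clicks with the fingers still on the peg. I handed it in at about 23 s of the 69 s allowed.

- **Plate:** I took it by its rod, swung it round the hinge and set it down with about 6 N of contact before letting go. The pictures then showed it flat, brown back and brass buttons up.
- **Lever:** I met the first tooth at about 0.31 rad and felt clicks at about 0.525, 0.745 and 0.963 rad. It is held at 0.983 rad, about 0.02 past the third click; the fourth would come at about 1.18.
- **Last checks:**
  - The scene camera shows three pins past the roller and the rest still ahead.
  - The top camera shows the tongue over the plate's edge.
  - The grip was steady with about 10 N along the lever's swing at the peg.
  - The other things I could see had not moved.
- **Small disagreements:**
  - The rod's path measured 2–3 mm outside the calculated arc near the top, with up to 10 N on the wrist.
  - The plate touched down about 2 mm lower than the stated rod height.
- **Not checked:** I got no reading for the second after handing in.

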